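Trip-test the bench power unit, then switch on the outlet with the socket tester

TASK

Trip-test the bench power unit before it is used: press the test key of its residual-current switch so that the lever snaps down to off, then push the lever back up until it latches and stays up by itself. Only after that, switch on the outlet that has the socket tester plugged into it by pressing down the front end of the rocker in front of it; the other outlet stays off. Only press and push: leave the socket tester and the blanking cap seated in their sockets and the tools beside the unit where they lie.

Things in the scene. Friction and masses are not known exactly. Their poses are not given: they have to be found in the camera images.
- power_box: Bench power unit, fixed: low grey box with a plain top panel, 160 (x) x 240 (y) x 52 mm. Origin: centre of its underside; x from the front edge (nearest the robot) to the rear, y to its left. At the left the residual-current switch: white block 45 x 72 mm, face at z = 57 mm, centre (5, 72) mm. At the right two outlets, at y = -5 and y = -72 mm: sockets at x = 38, black rockers at x = -42
- test_key_top (a point): Centre of the top face of the grey square test key, 13 x 13 mm, standing 6.5 mm above the white block; at (0, +94, 63.5) mm in the unit's frame when it is up. It is pressed straight down
- test_key (a joint): How far the test key is down, m: 0 up, 0.005 fully down. It springs back. It needs 2 N to start and 5 N at the full 5 mm; when 2 to 3 mm down it releases the lever. It also dips by itself while the lever is pushed up past its catch
- lever_tip (a point): Middle of the free end of the black lever of the residual-current switch. The lever is 18 mm wide (y) and 8 to 9 mm thick and turns about an axis along the unit's y through (5, 58, 51) mm in the unit's frame, 28 mm from this tip. Up (on) it leans 0.5 rad to the rear, off it leans 0.5 rad to the front. The test key is 36 mm to its left
- rcd_lever (a joint): Angle of the lever, rad: 0 = up (on, leaning to the rear, held by its catch), 1.0 = off (leaning to the front); a spring drives it to off. To latch it, push its front face rearward past 0 to about -0.1 (stop at -0.15): it clicks in and returns to 0 when let go. Needs 4 to 7 N on the lever 10 to 15 mm above the white block. The catch does not yield to pushing; only the test key frees it
- socket_left (a point): Centre of the mouth of the left socket: a white block 58 x 58 mm, 14 mm above the panel, with a round recess of 41 mm diameter; the mouth is 66 mm above the worktop
- socket_right (a point): The same for the right socket
- rocker_left_end (a point): Upper face of the left outlet's rocker, on its middle line, 2 mm short of the front end (about 61 mm above the worktop when off, 56 mm when on). Black rocker, 31 mm long (x) and 23 mm wide in a frame 2 mm high; it turns about its middle, parallel to the unit's y
- rocker_left (a joint): Left outlet's rocker, rad: 0 = off (front end up), 0.36 = on (front end pressed down, rear end up). It snaps over its middle (0.18) either way and stays; about 4 to 5 N at the end starts it
- rocker_right_end (a point): The same point of the right outlet's rocker
- rocker_right (a joint): Right outlet's rocker, as the left one
- tester_mid (a point): The socket tester: a round black plug-in tester with three small lenses on top and no lead, 46 mm in diameter, standing 35 mm out of the socket block that it is plugged into (left or right, varies). Point on its axis, half-way up, about 84 mm above the worktop. Loose in its socket, to be left there
- cap_mid (a point): The blanking cap: a flat grey round cap of 46 mm diameter with a small finger bar, seated in the other socket. Point on its axis at its flat top, 71 mm above the worktop. Loose, to be left there
- driver_red: Screwdriver with a fat handle, 184 x 28 x 26 mm, lying on the worktop in front of the unit; not to be moved
- tape_roll: Roll of tape, 104 mm in diameter, 25 mm high, lying on the worktop to the left of the unit; not to be moved
- marker_pen: Marker pen, 135 x 17 x 16 mm, lying on the worktop behind the unit; not to be moved
There are look-alikes about, which are no part of the job. What is meant by the part that bears tester_mid is not purple, and is the larger of those in its own colour.

How it is judged:
By the outcome, as a careful person would: the job done as asked, in the order asked, and still so for the second after the job is handed in, with the robot touching nothing.
It also fails if it takes over 48 s, if anything falls off the work surface, if the arm or the gripper's body presses on something with over 40 N, if the wrist force passes 120 N, or if a joint passes its speed limit or range.

ROBOT

A 7-joint arm with a two-finger parallel gripper is mounted at the origin on a cart in front of the work surface, level with it; the furniture and walls round the work are solid. World frame = base frame: x ahead of the robot, y to its left, z up, the work surface at z = 0. Lengths are in m, angles in rad, forces in N, time in s.
With the tool pointing down it reaches from about 0.4 to 0.9 m from the base axis. Payload 5.5 kg.
Tool frame: the origin (TCP) lies midway between the tips of the shut fingers; the grasp point (between the pads) lies bot.grip_point_offset behind it (bot.grip_point_offset is the distance from the TCP to the grasp point, in m); z points along the fingers, y is the direction in which the jaws open and shut (so a half turn about z gives the same grasp; the last joint's range is limited). The gripper opens to 85 mm and grips with 20 to 120 N. Pads are 22 mm wide; open, the fingers measure 114 mm over their backs; the gripper's body (76 mm by 85 mm) begins 54 mm behind the grasp point. The pads swing forward as they close: fully open they stand 13 mm farther back than shut.
Start: joints at [-0.91, 0.501, -0.427, 1.55, 0.221, 1.138, -0.21], TCP at [0.252, 0.599, 0.231] pointing down, gripper open.
Joint ranges: [-2.88, 2.88], [-0.31, 2.03], [-1.54, 1.56], [0.2, 2.42], [-1.41, 4.55], [0.19, 2.02], [-2.57, 2.57]. Speed limits (rad/s): [2.57, 2.57, 3.14, 3.14, 3.14, 3.14, 3.14].

INTERFACE

Orientations are given as [roll, pitch, yaw] about the fixed x, y, z axes, in that order (R = Rz(yaw) Ry(pitch) Rx(roll)).
In Python, from workcell import bot gives the robot as it stands. The module is installed in compiled form; this text tells all that it offers.
- The arm moves only by the tool carry_out, never from a script. Its argument "deltas" is a list of rows, each a list of 3 entries, a list of its own where there are three numbers: the shift along the tool's x, y, z in m, then the turn about the tool's z in degrees, then the opening, from -1 (shut) to 1 (fully open). A call has 1 to 8 rows; each row shifts and turns the commanded pose from where the row before left it, along the tool's axes as they then stand; what a row does not reach is not made up. A row lasts 1/8 s, in which the tool goes at most 62.5 mm and 10.7 degrees, less where a joint would pass 70% of its speed; a pose out of reach is approached as far as the arm can. A call with a gripper value outside its range is refused whole. The fingers move at their own pace and stop on an object; "force" is the grip in N (left out, the last holds). Time passes only in rows, so rows that do not move let the fingers close. It gives the time, the measured TCP pose, the force and the opening at its end, in the units of the state.
- bot.get_state(): the state, without advancing time (a new reading comes with each control period).
- bot.grab_frame(name): name is "scene" or "top" or "wrist"; returns a dict with "pixels" (420x560x3 uint8, blue, green, red), "fx", "fy", "cx", "cy" (pixels), "T" (4x4, takes a point from camera to world coordinates); the wrist camera has in their place "hand_eye" (4x4, takes a point from camera to tool coordinates, whose origin is the TCP and whose axes are the flange's). Camera axes: x right, y down, z forward; pixel columns grow to the right and rows downward; lengths in m; the calibration is good to about 2 mm. The wrist camera is an equidistant fisheye: a pixel r from the principal point sees the ray r / f radians off the axis. A picture is of the moment at which its call begins: read the wrist's pose just before it. There is no depth.
- bot.hand_in(): hands the job in, once; it reports no verdict.
Trained networks look in a picture, given as the dict that the camera call returned (one of the last four; its "shot" number tells which), for a name from the list of things; names that differ only in an ending like _2 or _b are one class to them, and where a whole thing is asked for, a point or a joint stands for the part that bears it (a point fixed in the world has none). Each returns a list of dicts, best first, with "p" (0 to 1); they miss things now and then, are a little off and sometimes report something else, mostly with a low value. They report only what shows in the picture. A call takes as long as a camera call. They do not tell look-alikes from the thing itself.
- bot.spot_in(picture, label): "rect" ([left, top, width, height] in pixels, round what is visible of it).
- bot.cut_out(picture, label): "region" (420x560 bool, what is visible of it) and "rect" ([left, top, width, height] in pixels, round what is visible of it).
- bot.pinpoint(picture, label): "position" ([column, row] in pixels: a listed point, or the origin of a listed thing).
The state is a dict: "time": time; "joint_pos": joint angles; "joint_vel": joint speeds; "joint_torque": joint torques, N m; "tool_pos": TCP position; "eef_rot": TCP orientation; "ft_force": force on the tool from outside, world axes, zero at the start; "ft_torque": the same for the moment, N m; "opening": finger opening in m.
Only numpy, scipy, OpenCV 4.12 (cv2) and the standard library are available. Lean on these libraries where they do the work, as an engineer would, in place of code of your own. Each camera call takes 0.05 s, during which the arm holds its last target. There are 200 camera calls.

## Working session

There is one attempt and no reset: what is moved stays moved. The work goes in short steps, Python scripts to look and compute and a tool call to move; the robot and the scene stay as the last step left them, time stands still between calls to the robot, and variables do not carry over. Pictures are saved under pics/ and viewed, about 8 in all and at most 12, crops included, and the job is handed in when it is done.

Besides the shell and the picture viewer there is one more tool, called as a command line: name --argument value ..., lists and objects as JSON in quotes. carry_out: Moves the arm, as the interface text tells. Its arguments: {"type":"object","properties":{"deltas":{"type":"array","items":{"type":"array"}},"force":{"type":"number"}},"required":["deltas"]}

```bash
mkdir -p pics; cat > h.py <<'E'
import numpy as np, cv2
from workcell import bot
def ray(pic,px):
    d=np.array([(px[0]-pic["cx"])/pic["fx"],(px[1]-pic["cy"])/pic["fy"],1.])
    T=np.array(pic["T"]); return T[:3,3],T[:3,:3]@d
def atz(pic,px,z):
    o,d=ray(pic,px); return o+d*(z-o[2])/d[2]
E
python3 - <<'E'
from h import *
s=bot.get_state(); print(s["time"],s["tool_pos"],s["eef_rot"],s["opening"])
Z=dict(power_box=0,test_key_top=.0635,lever_tip=.0756,socket_left=.066,socket_right=.066,rocker_left_end=.061,rocker_right_end=.061,tester_mid=.084,cap_mid=.071,driver_red=.013,tape_roll=.0125,marker_pen=.008)
for n in ("top","scene"):
    p=bot.grab_frame(n); cv2.imwrite(f"pics/{n}0.png",p["pixels"])
    for k,z in Z.items():
        for r in bot.pinpoint(p,k)[:3]:
            print(n,k,round(r["p"],2),np.round(r["position"],1),np.round(atz(p,r["position"],z)[:2],4))
E
```

```text
0.0 [0.25159587 0.59858516 0.23025575] [-3.13964184e+00 -8.13567776e-05  2.74380566e+00] 0.08538588474532517
top power_box 0.9 [316.7 239.7] [0.4902 0.153 ]
top test_key_top 0.56 [272.4 244.5] [0.4834 0.247 ]
top lever_tip 0.63 [290.3 228.2] [0.5084 0.2087]
top socket_left 0.9 [318.3 210.5] [0.5378 0.1484]
top socket_right 0.94 [349.1 201.8] [0.5471 0.0852]
top rocker_left_end 0.73 [327.7 260.4] [0.4386 0.1451]
top rocker_right_end 0.75 [363.3 244.6] [0.4597 0.0713]
top tester_mid 0.85 [348.8 204. ] [0.5388 0.0902]
top tester_mid 0.75 [269.2 166.3] [0.6354 0.2328]
top tester_mid 0.66 [327.9 137.8] [0.679  0.1085]
top cap_mid 0.71 [317.  210.3] [0.5375 0.1515]
top driver_red 0.58 [335.1 296. ] [0.3703 0.1354]
top tape_roll 0.7 [224.9 282.1] [0.4278 0.352 ]
top marker_pen 0.73 [328.5 173.2] [0.6285 0.1064]
scene power_box 0.75 [273.6 195.7] [0.4907 0.1472]
scene power_box 0.48 [295.8 168.7] [0.4214 0.0924]
scene lever_tip 0.64 [275.1 201.4] [0.5118 0.2147]
scene socket_left 0.74 [250.5 184. ] [0.5412 0.1535]
scene socket_left 0.27 [238.6 159.6] [0.5455 0.086 ]
scene socket_right 0.61 [237.4 160.7] [0.5486 0.088 ]
scene rocker_left_end 0.63 [298.5 170.2] [0.4387 0.1457]
scene rocker_right_end 0.56 [282.7 148.4] [0.4492 0.0804]
scene tester_mid 0.82 [167.7 195.6] [0.6989 0.146 ]
scene tester_mid 0.81 [204.9 249.1] [0.6611 0.2795]
scene tester_mid 0.68 [236.4 154.9] [0.5499 0.0884]
scene cap_mid 0.54 [252.2 183. ] [0.5384 0.156 ]
scene driver_red 0.67 [327.5 179.3] [0.3727 0.1507]
scene driver_red 0.29 [272.6 200.8] [0.5002 0.1681]
scene tape_roll 0.67 [340.6 272. ] [0.4335 0.3605]
scene marker_pen 0.95 [207.1 196.1] [0.6231 0.1114]
```

```bash
python3 - <<'E'
import cv2,numpy as np
a=cv2.imread("pics/top0.png")[110:330,190:410]; b=cv2.imread("pics/scene0.png")[110:310,140:380]
cv2.imwrite("pics/c1.png",cv2.resize(a,None,fx=2.7,fy=2.7,interpolation=cv2.INTER_CUBIC))
cv2.imwrite("pics/c2.png",cv2.resize(b,None,fx=3,fy=3,interpolation=cv2.INTER_CUBIC))
E
```

```text
(no output)
```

View pics/c1.png

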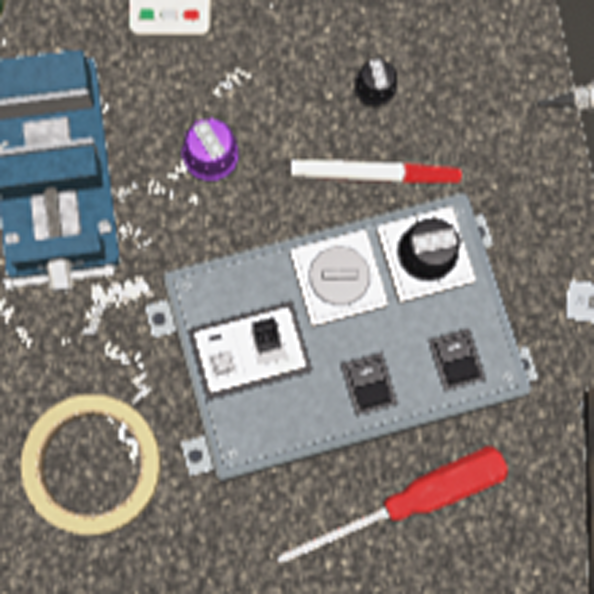

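View pics/c2.png

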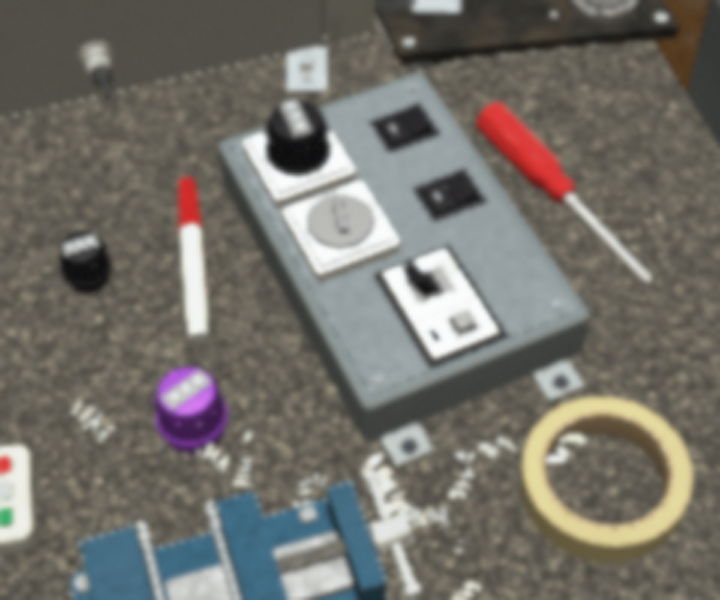

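Candidates for the tester (top crop pixels): black at (430,248) in the right socket, purple at (210,148), small black at (376,80). The one meant is the black one in the right socket, because it is not purple and is the larger of the two black ones. The crop confirms this, so I press the right rocker. The cap is in the left socket and both rockers look off. Next I fit the unit's pose.

```bash
cat >> h.py <<'E'
M=dict(power_box=(0,0,0),test_key_top=(0,94,63.5),lever_tip=(18.4,58,75.6),socket_left=(38,-5,66),socket_right=(38,-72,66),rocker_left_end=(-55.5,-5,61),rocker_right_end=(-55.5,-72,61),tester_mid=(38,-72,84),cap_mid=(38,-5,71))
def w(q,p): 
    c,s=np.cos(q[2]),np.sin(q[2]); p=np.array(p)/1000
    return np.array([q[0]+c*p[0]-s*p[1],q[1]+s*p[0]+c*p[1],p[2]])
def proj(pic,P):
    T=np.linalg.inv(np.array(pic["T"])); v=T[:3,:3]@P+T[:3,3]
    return np.array([pic["fx"]*v[0]/v[2]+pic["cx"],pic["fy"]*v[1]/v[2]+pic["cy"]])
E
python3 - <<'E'
from h import *
from scipy.optimize import least_squares
obs=[]
for n in ("top","scene"):
    p=bot.grab_frame(n)
    for k in M:
        for r in bot.pinpoint(p,k):
            e=atz(p,r["position"],M[k][2]/1000)-w([.49,.15,.2],M[k])
            if np.hypot(*e[:2])<.03: obs.append((n,p,k,np.array(r["position"])));break
f=lambda q:np.concatenate([proj(p,w(q,M[k]))-x for _,p,k,x in obs])
for name in ("top","scene",None):
    sel=[o for o in obs if name in (None,o[0])]
    g=lambda q:np.concatenate([proj(p,w(q,M[k]))-x for _,p,k,x in sel])
    q=least_squares(g,[.49,.15,.2],loss="soft_l1",x_scale=[.01,.01,.05]).x; print(name,np.round(q,4))
for (n,p,k,x),e in zip(obs,f(q).reshape(-1,2)): print(n,k,np.round(e,1))
for k in M: print(k,np.round(w(q,M[k]),4))
E
```

```text
top [0.4957 0.1526 0.1766]
scene [0.5001 0.1557 0.1133]
None [0.4987 0.1539 0.131 ]
top power_box [-1.  -1.6]
top lever_tip [-0.1 -3.2]
top socket_left [-1.2  2.2]
top socket_right [ 1.9 -1.3]
top rocker_left_end [-0.8  0.2]
top rocker_right_end [-3.5  1.1]
top tester_mid [-1.6 -0.1]
top cap_mid [ 0.6 -2.7]
scene power_box [-1.4 -1.1]
scene test_key_top [-0.2 -0.5]
scene lever_tip [ 1.7 -1.3]
scene socket_left [1.1 2.3]
scene socket_right [ 1.4 -0.8]
scene rocker_left_end [-0.5 -0.3]
scene rocker_right_end [-1.8 -4.3]
scene tester_mid [0.2 0.4]
scene cap_mid [ 3.3 -2.3]
power_box [0.4987 0.1539 0.    ]
test_key_top [0.4864 0.247  0.0635]
lever_tip [0.5093 0.2138 0.0756]
socket_left [0.537  0.1539 0.066 ]
socket_right [0.5457 0.0874 0.066 ]
rocker_left_end [0.4443 0.1416 0.061 ]
rocker_right_end [0.453  0.0752 0.061 ]
tester_mid [0.5457 0.0874 0.084 ]
cap_mid [0.537  0.1539 0.071 ]
```

```bash
python3 - <<'E'
from h import *
from scipy.optimize import least_squares
P={n:bot.grab_frame(n) for n in("top","scene")}
C={"top":[((167,270),(80,120)),((467,195),(80,-120)),((530,393),(-80,-120)),((220,478),(-80,120)),((212,393),(-17.5,108)),((193,330),(27.5,108)),((292,305),(27.5,36)),((308,370),(-17.5,36)),
 ((430,245),None)],
"scene":[((220,145),(80,-120)),((420,75),(-80,-120)),((588,318),(-80,120)),((360,405),(80,120)),((380,272),(27.5,36)),((445,248),(-17.5,36)),((502,333),(-17.5,108)),((435,360),(27.5,108))]}
for sel in(("top",),("scene",),("top","scene")):
    O=[]
    for n in sel:
        for c,m in C[n]:
            if m is None: continue
            x=np.array(c)/(2.7 if n=="top" else 3)+((190,110) if n=="top" else (140,110))
            O.append((n,x,m+((52 if abs(m[0])==80 else 57),)))
    f=lambda q:np.concatenate([proj(P[n],w(q,m))-x for n,x,m in O])
    q=least_squares(f,[.49,.15,.2],loss="soft_l1",x_scale=[.01,.01,.05]).x; print(sel,np.round(q,4))
for (n,x,m),e in zip(O,f(q).reshape(-1,2)): print(n,m,np.round(e,1))
for k in M: print(k,np.round(w(q,M[k]),4))
E
```

```text
('top',) [0.4961 0.1527 0.1262]
('scene',) [0.4988 0.1576 0.1285]
('top', 'scene') [0.4971 0.155  0.1248]
top (80, 120, 52) [-2.9 -0.5]
top (80, -120, 52) [ 0.3 -2.2]
top (-80, -120, 52) [1.3 0.1]
top (-80, 120, 52) [-2.3  0.6]
top (-17.5, 108, 57) [-1.5 -1.1]
top (27.5, 108, 57) [-0.2  0.3]
top (27.5, 36, 57) [-1.7  0.3]
top (-17.5, 36, 57) [-1.5 -2. ]
scene (80, -120, 52) [-1.2 -2.9]
scene (-80, -120, 52) [ 1.5 -3.2]
scene (-80, 120, 52) [ 2.  -1.6]
scene (80, 120, 52) [1.1 0.4]
scene (27.5, 36, 57) [ 0.8 -0.6]
scene (-17.5, 36, 57) [ 0.1 -0.6]
scene (-17.5, 108, 57) [-1.4 -1.2]
scene (27.5, 108, 57) [-0.7 -1.5]
power_box [0.4971 0.155  0.    ]
test_key_top [0.4854 0.2483 0.0635]
lever_tip [0.5082 0.2149 0.0756]
socket_left [0.5355 0.1548 0.066 ]
socket_right [0.5438 0.0883 0.066 ]
rocker_left_end [0.4427 0.1431 0.061 ]
rocker_right_end [0.451  0.0767 0.061 ]
tester_mid [0.5438 0.0883 0.084 ]
cap_mid [0.5355 0.1548 0.071 ]
```

carry_out --deltas '[[[0,0,0],-10,-1],[[0,0,0],-10,-1],[[0,0,0],-10,-1]]'

```text
time: 2.78
tool_pos: [0.2518, 0.5993, 0.2313]
eef_rot: [3.142, 0.0, -3.01]
ft_force: [0.2, -0.6, -0.7]
opening: 0.0321
```

carry_out --deltas '[[[-0.0233,-0.0474,0],0,-1],[[-0.0233,-0.0474,0],0,-1],[[-0.0233,-0.0474,0],0,-1],[[-0.0233,-0.0474,0],0,-1],[[-0.0233,-0.0474,0],0,-1],[[-0.0233,-0.0474,0.02],0,-1],[[-0.0233,-0.0474,0.03],0,-1],[[-0.0233,-0.0474,0.03],0,-1]]'

```text
time: 3.78
tool_pos: [0.4856, 0.2451, 0.1511]
eef_rot: [3.141, 0.002, -3.016]
ft_force: [0.7, 1.3, 0.0]
opening: -0.0001
```

```bash
cat >> h.py <<'E'
from scipy.spatial.transform import Rotation as R
def wrist():
    s=bot.get_state(); p=bot.grab_frame("wrist"); T=np.eye(4)
    T[:3,:3]=R.from_euler("xyz",s["eef_rot"]).as_matrix(); T[:3,3]=s["tool_pos"]
    p["Tw"]=T@np.array(p["hand_eye"]); return s,p
def fz(p,px,z):
    v=np.array([px[0]-p["cx"],px[1]-p["cy"]]); r=np.hypot(*v); a=r/p["fx"]
    d=p["Tw"][:3,:3]@np.array([*(v/r*np.sin(a)),np.cos(a)]); o=p["Tw"][:3,3]
    return o+d*(z-o[2])/d[2]
def fproj(p,P):
    T=np.linalg.inv(p["Tw"]); v=T[:3,:3]@P+T[:3,3]; a=np.arctan2(np.hypot(v[0],v[1]),v[2])
    return np.array([p["cx"],p["cy"]])+p["fx"]*a*v[:2]/np.hypot(v[0],v[1])
E
python3 - <<'E'
from h import *
from scipy.optimize import least_squares
s,p=wrist(); print(s["time"],s["tool_pos"],s["eef_rot"],s["opening"]); cv2.imwrite("pics/w1.png",cv2.resize(p["pixels"],(800,600)))
np.save("w1.npy",{k:np.array(p[k]) for k in("Tw","fx","cx","cy")},allow_pickle=True)
O=[]
for k in M:
    for r in bot.pinpoint(p,k)[:1]:
        W=fz(p,r["position"],M[k][2]/1000); e=W-w([.497,.155,.127],M[k])
        print(k,round(r["p"],2),np.round(r["position"]),np.round(W[:2],4),np.round(e[:2]*1000,1))
        if np.hypot(*e[:2])<.025: O.append((k,W))
q=least_squares(lambda q:np.concatenate([(w(q,M[k])-W)[:2] for k,W in O])*300,[.497,.155,.127],loss="soft_l1").x
print(np.round(q,4))
E
```

```text
3.775 [0.48556015 0.24512366 0.1510986 ] [ 3.14119951e+00  1.74524549e-03 -3.01571078e+00] -5.490025054975809e-05
power_box 0.8 [187. 191.] [0.4985 0.1531] [ 1.5 -1.9]
test_key_top 0.62 [283. 212.] [0.4865 0.245 ] [ 1.4 -3.2]
lever_tip 0.72 [240. 240.] [0.5078 0.2162] [-0.1  1.3]
socket_left 0.35 [153. 148.] [0.4474 0.1433] [-87.9 -11.5]
rocker_left_end 0.84 [154. 146.] [0.4466 0.1419] [ 4.  -1.1]
rocker_right_end 0.8 [ 85. 149.] [0.4533 0.0775] [2.2 1. ]
tester_mid 0.87 [ 90. 268.] [0.5499 0.0884] [6.1 0. ]
cap_mid 0.63 [167. 264.] [0.5403 0.1568] [5.  1.9]
[0.4999 0.1548 0.1466]
```

View pics/w1.png

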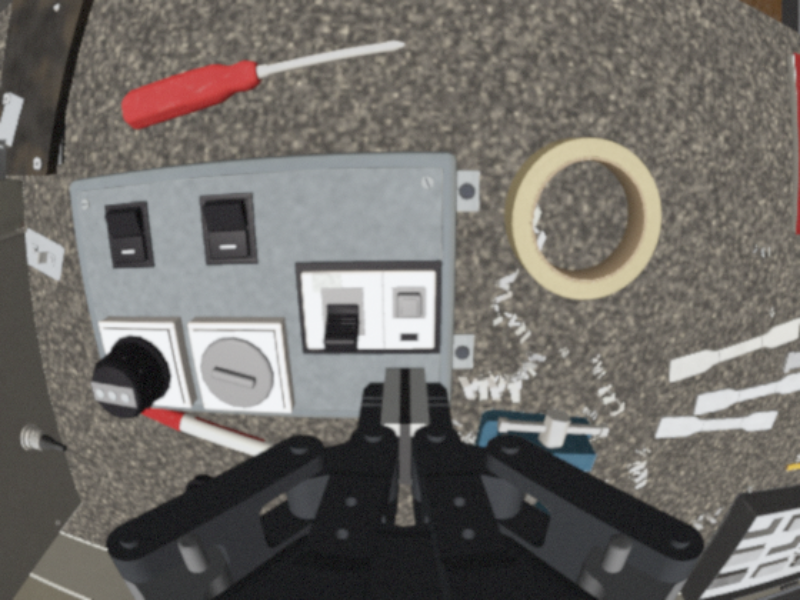

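The wrist picture shows the key at (408,303) of 800x600, the lever at (342,322) leaning to the rear (up), and both rockers off. I refine with hand-read corners.

```bash
python3 - <<'E'
from h import *
from scipy.optimize import least_squares
d=np.load("w1.npy",allow_pickle=True).item()
C=[((303,269),(-17.5,108-72)),((440,269),(-17.5,108)),((440,351),(27.5,108)),((303,351),(27.5,36))]
C=[(c,m+(57,)) for c,m in C]+[((408,303),(0,94,63.5)),((455,154),(-80,120,52)),((72,184),(-80,-120,52)),((241,371),(38,-5,71)),((106,205),(-59,-83,54)),((148,201),(-59,-61,54)),((202,195),(-59,-16,54)),((250,193),(-59,6,54)),((255,262),(-25,6,54)),((153,265),(-25,-61,54))]
O=[(fz(d,np.array(c)*.7,m[2]/1000),m) for c,m in C]
f=lambda q:np.concatenate([(w(q,m)-W)[:2] for W,m in O])*300
q=least_squares(f,[.497,.155,.127],loss="soft_l1").x
print(np.round(q,4)); print(np.round(f(q).reshape(-1,2)/.3,1))
for k in M: print(k,np.round(w(q,M[k]),4))
s=bot.get_state();Rt=R.from_euler("xyz",s["eef_rot"]).as_matrix()
for n,m in dict(key=(0,94,63.5),lev=(0,58,63)).items(): print(n,Rt.T@(w(q,m)-s["tool_pos"]))
E
```

```text
[0.4996 0.1567 0.1321]
[[ 1.3  0.8]
 [ 0.7 -0.5]
 [-1.9 -1.7]
 [-2.6  4.3]
 [ 1.1  2.7]
 [-2.1  3.6]
 [-2.9 -4.1]
 [ 2.2 -1.8]
 [ 1.3  5.5]
 [ 2.3 -4. ]
 [ 1.8  5.2]
 [ 2.  -1.4]
 [-2.2 -1.8]
 [-2.  -2.6]]
power_box [0.4996 0.1567 0.    ]
test_key_top [0.4872 0.2499 0.0635]
lever_tip [0.5102 0.2167 0.0756]
socket_left [0.5379 0.1568 0.066 ]
socket_right [0.5468 0.0904 0.066 ]
rocker_left_end [0.4453 0.1445 0.061 ]
rocker_right_end [0.4541 0.0781 0.061 ]
tester_mid [0.5468 0.0904 0.084 ]
cap_mid [0.5379 0.1568 0.071 ]
key [-0.00334095  0.00132084  0.08857222]
lev [-0.00347435 -0.03467931  0.08904281]
```

carry_out --deltas '[[[-0.002,0.002,0.04],0,-1],[[0,0,0.038],0,-1],[[0,0,0.005],0,-1],[[0,0,0.003],0,-1],[[0,0,0.002],0,-1],[[0,0,0.002],0,-1],[[0,0,0],0,-1]]'

```text
time: 5.15
tool_pos: [0.4871, 0.2493, 0.0623]
eef_rot: [3.141, 0.002, -3.016]
ft_force: [0.3, -0.0, 3.0]
opening: 0.0
```

carry_out --deltas '[[[0,0,0.002],0,-1],[[0,0,0.001],0,-1],[[0,0,0],0,-1],[[0,0,0],0,-1]]'

```text
time: 5.65
tool_pos: [0.487, 0.2493, 0.0588]
eef_rot: [3.141, 0.002, -3.016]
ft_force: [2.8, 2.1, 4.6]
opening: 0.0001
```

carry_out --deltas '[[[0,0,-0.03],0,-1],[[0.017,-0.018,-0.03],0,-1],[[0.017,-0.018,-0.01],0,-1],[[0,0,0],0,-1]]'

```text
time: 6.15
tool_pos: [0.4551, 0.2063, 0.1279]
eef_rot: [-3.139, -0.003, -3.018]
ft_force: [0.6, 0.1, -1.0]
opening: -0.0002
```

```bash
python3 - <<'E'
from h import *
s,p=wrist(); print(s["time"],s["tool_pos"],s["ft_force"]); cv2.imwrite("pics/w2.png",cv2.resize(p["pixels"],(800,600)))
for k in("lever_tip","test_key_top"):
    for r in bot.pinpoint(p,k)[:2]: print(k,r["p"],np.array(r["position"])/.7,fz(p,r["position"],M[k][2]/1000))
q=[.4985,.156,.131]
print("exp off",w(q,(-8.4,58,75.6)),fproj(p,w(q,(-8.4,58,75.6)))/.7,"on",fproj(p,w(q,(18.4,58,75.6)))/.7)
E
```

```text
6.15 [0.45505134 0.2062526  0.12788822] [ 0.55132922  0.13199734 -0.99384211]
exp off [0.48259569 0.21240579 0.0756    ] [410.15629784 381.94059587] on [410.26763631 428.0136497 ]
```

View pics/w2.png

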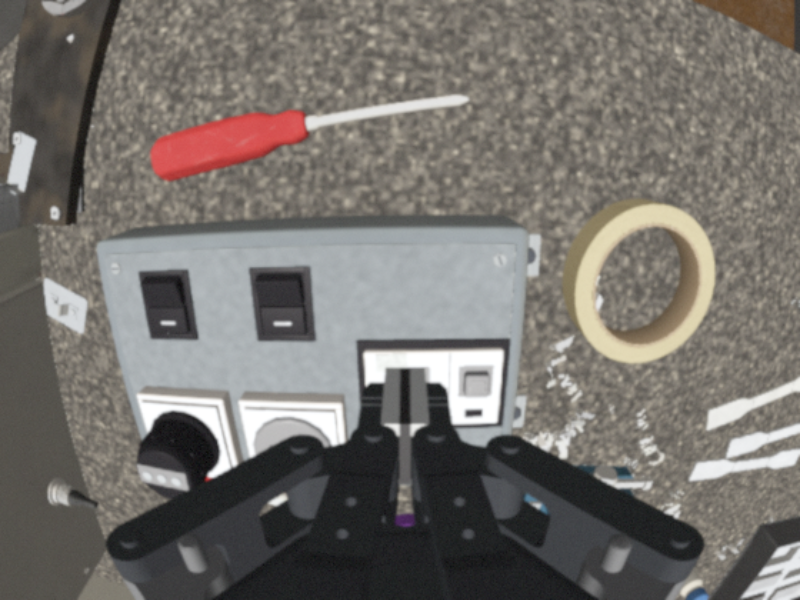

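```bash
python3 - <<'E'
from h import *
q=[.4985,.156,.131]; I=[]
for n,z in(("scene",(200,150,100,100)),("top",(250,190,100,100))):
    p=bot.grab_frame(n)
    x,y,a,b=z; I.append(cv2.resize(p["pixels"][y:y+b,x:x+a],(400,400),interpolation=cv2.INTER_CUBIC))
    for r in bot.pinpoint(p,"lever_tip")[:2]: print(n,r["p"],r["position"])
    print("off",proj(p,w(q,(-8.4,58,75.6))),"on",proj(p,w(q,(18.4,58,75.6))))
cv2.imwrite("pics/c3.png",np.hstack(I))
E
```

```text
scene 0.51 [284.6, 196.6]
off [289.43324559 196.55957474] on [276.63842486 201.52296445]
off [290.27751246 241.58141382] on [286.53818762 228.32316617]
```

View pics/c3.png

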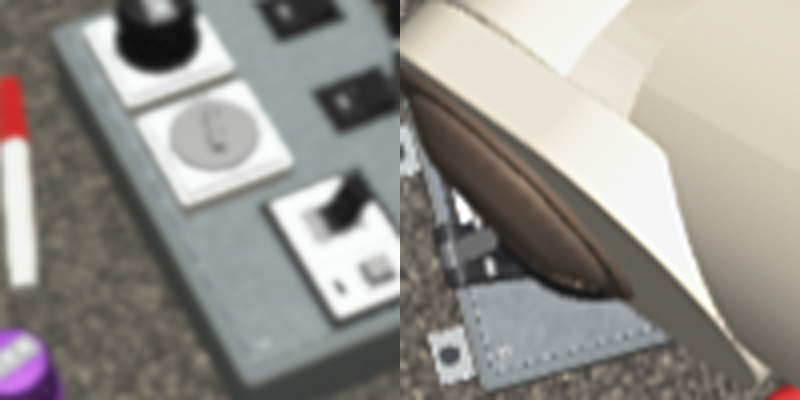

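The scene crop shows the lever leaning to the front: tripped. Next I descend in front of it and push it to the rear.

carry_out --deltas '[[[0.006,0.002,0],0,-1],[[0,0,0.03],0,-1],[[0,0,0.029],0,-1],[[0,0,0],0,-1],[[-0.01,0,0],0,-1],[[-0.008,0,0],0,-1],[[-0.008,0,0],0,-1],[[0,0,0],0,-1]]'

```text
time: 7.5
tool_pos: [0.4775, 0.2135, 0.0698]
eef_rot: [3.141, 0.001, -3.016]
ft_force: [-2.0, -0.0, 2.0]
opening: -0.0005
```

carry_out --deltas '[[[-0.005,0,0],0,-1],[[-0.004,0,0],0,-1],[[-0.002,0,0],0,-1],[[0,0,0],0,-1]]'

```text
time: 8.0
tool_pos: [0.4869, 0.2146, 0.0691]
eef_rot: [-3.141, -0.001, -3.016]
ft_force: [-3.1, -0.2, 1.1]
opening: -0.0004
```

carry_out --deltas '[[[-0.003,0,0],0,-1],[[-0.002,0,0],0,-1],[[0,0,0],0,-1]]'

```text
time: 8.38
tool_pos: [0.4914, 0.215, 0.0685]
eef_rot: [-3.141, -0.002, -3.016]
ft_force: [-4.1, 1.2, -4.0]
opening: -0.0002
```

carry_out --deltas '[[[-0.002,0,0],0,-1],[[0,0,0],0,-1]]'

```text
time: 8.62
tool_pos: [0.4943, 0.2152, 0.0693]
eef_rot: [-3.141, -0.0, -3.016]
ft_force: [-5.0, -0.2, -0.0]
opening: 0.0002
```

carry_out --deltas '[[[-0.002,0,0],0,-1],[[0,0,0],0,-1]]'

```text
time: 8.88
tool_pos: [0.4945, 0.2152, 0.0692]
eef_rot: [-3.14, -0.003, -3.016]
ft_force: [-9.6, -1.8, 4.3]
opening: -0.0001
```

It has reached the stop (force up, no travel). I back off, lift, and look from a place where the lever is visible.

carry_out --deltas '[[[0.015,0,0],0,-1],[[0.02,0,-0.01],0,-1],[[0.01,-0.02,-0.04],0,-1],[[0.01,-0.06,-0.005],0,-1],[[0.005,-0.05,0],0,-1],[[0,0,0],0,-1]]'

```text
time: 9.62
tool_pos: [0.4547, 0.0742, 0.1252]
eef_rot: [-3.139, 0.004, -3.024]
ft_force: [-0.1, 0.3, -0.2]
opening: -0.0
```

```bash
python3 - <<'E'
from h import *
s,p=wrist(); print(s["time"],s["tool_pos"],s["ft_force"])
q=[.4985,.156,.131]
for k in("lever_tip","test_key_top","rocker_right_end","rocker_left_end"):
    for r in bot.pinpoint(p,k)[:1]: print(k,r["p"],np.array(r["position"])/.7,fproj(p,w(q,M[k]))/.7,fz(p,r["position"],M[k][2]/1000))
print("off",fproj(p,w(q,(-8.4,58,75.6)))/.7)
g=bot.grab_frame("scene"); c=cv2.resize(g["pixels"][150:250,200:300],(300,300))
im=cv2.resize(p["pixels"],(800,600)); im[300:600,500:800]=c; cv2.imwrite("pics/w3.png",im)
for r in bot.pinpoint(g,"lever_tip")[:2]: print(r)
E
```

```text
9.625 [0.45471357 0.07424947 0.12521847] [-0.13444161  0.29691979 -0.19513558]
lever_tip 0.87 [641.57142857 442.71428571] [642.2184206  441.23792748] [0.51020006 0.21588331 0.0756    ]
test_key_top 0.51 [686.42857143 402.14285714] [690.6972246 397.5476704] [0.48943986 0.24722567 0.0635    ]
rocker_right_end 0.93 [412.28571429 317.28571429] [411.46101438 314.55958651] [0.45421766 0.07792841 0.061     ]
rocker_left_end 0.73 [546.         314.28571429] [547.65926378 312.36169121] [0.44521618 0.1431571  0.061     ]
off [652.93673992 401.06020288]
{'position': [272.5, 202.0], 'p': 0.63}
{'position': [280.7, 148.9], 'p': 0.42}
```

View pics/w3.png

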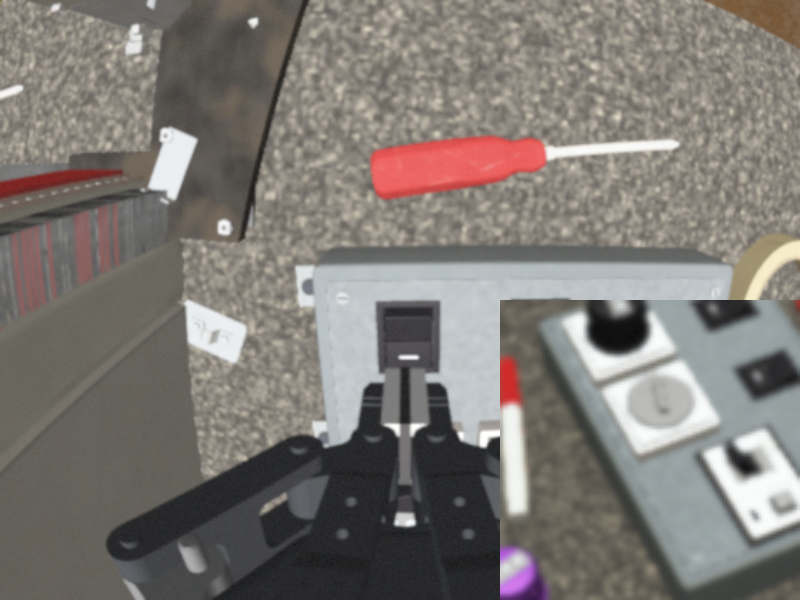

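The lever is up and stays up: the wrist pinpoint agrees with "on" within 2 mm, and the scene inset shows it leaning to the rear. Now the right rocker at (.454,.078).

carry_out --deltas '[[[0.007,0.004,0.03],0,-1],[[0,0,0.03],0,-1],[[0,0,0.003],0,-1],[[0,0,0.002],0,-1],[[0,0,0.002],0,-1],[[0,0,0.002],0,-1],[[0,0,0],0,-1]]'

```text
time: 10.85
tool_pos: [0.4464, 0.0824, 0.0557]
eef_rot: [3.141, 0.002, -3.016]
ft_force: [0.9, 0.6, 1.3]
opening: 0.0
```

carry_out --deltas '[[[0,0,-0.03],0,-1],[[0,0,-0.05],0,-1],[[0.04,0,-0.03],0,-1],[[0.06,0.02,-0.02],0,-1],[[0,0,0],0,-1],[[0,0,0],0,-1]]'

```text
time: 11.6
tool_pos: [0.3484, 0.0887, 0.1847]
eef_rot: [-3.141, 0.002, -3.016]
ft_force: [-0.8, -0.2, 0.2]
opening: -0.0001
```

```bash
python3 - <<'E'
from h import *
s,p=wrist(); print(s["time"],s["tool_pos"],s["ft_force"])
t=bot.grab_frame("top"); g=bot.grab_frame("scene")
for n,x in(("top",t),("scene",g)):
  for k in("lever_tip","rocker_left_end","rocker_right_end","tester_mid","cap_mid","driver_red","tape_roll","marker_pen"): print(n,k,[(round(r["p"],2),np.round(r["position"],1).tolist()) for r in bot.pinpoint(x,k)[:3]])
im=cv2.resize(p["pixels"],(800,600)); im[:300,:300]=cv2.resize(g["pixels"][130:250,200:320],(300,300),interpolation=cv2.INTER_CUBIC); cv2.imwrite("pics/w4.png",im)
E
```

```text
11.6 [0.34840689 0.08872738 0.18469798] [-0.81017578 -0.18881564  0.21619616]
top lever_tip [(0.5, [288.4, 227.2])]
top rocker_left_end [(0.78, [329.1, 257.4]), (0.57, [316.1, 235.9]), (0.42, [361.6, 250.7])]
top rocker_right_end [(0.73, [363.0, 251.4]), (0.5, [287.0, 228.1])]
top tester_mid [(0.9, [350.2, 203.4]), (0.89, [268.8, 165.4]), (0.75, [328.7, 139.3])]
top cap_mid [(0.65, [317.2, 213.5])]
top driver_red [(0.83, [333.7, 296.9])]
top tape_roll [(0.61, [225.8, 279.0])]
top marker_pen [(0.93, [330.6, 171.7])]
scene lever_tip [(0.61, [339.8, 272.7]), (0.57, [275.3, 200.8])]
scene rocker_left_end [(0.72, [295.6, 166.4])]
scene rocker_right_end [(0.49, [285.0, 149.3])]
scene tester_mid [(0.98, [204.2, 247.3]), (0.84, [240.7, 155.8]), (0.73, [165.8, 195.1])]
scene cap_mid [(0.64, [255.5, 183.2])]
scene driver_red [(0.82, [328.0, 179.1]), (0.68, [280.8, 151.0]), (0.39, [238.3, 159.0])]
scene tape_roll [(0.93, [341.0, 273.5])]
scene marker_pen [(0.65, [203.6, 197.4])]
```

View pics/w4.png

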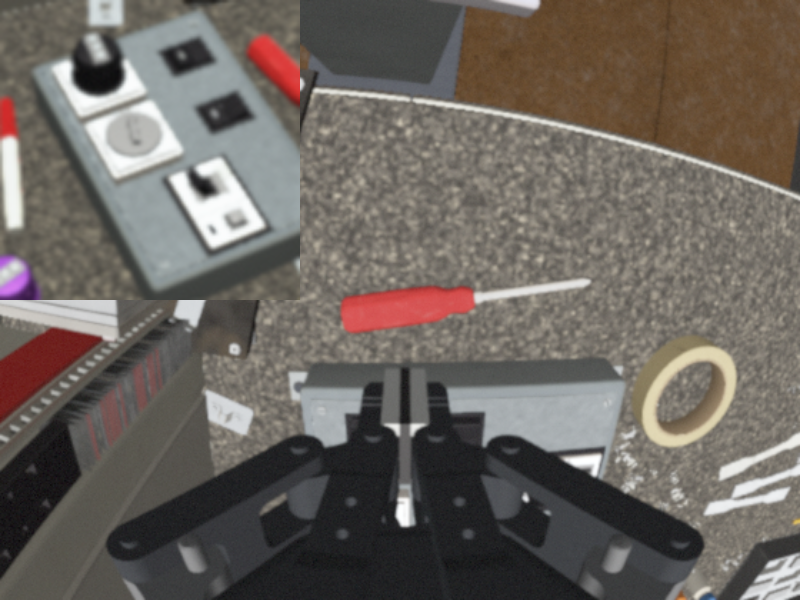

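The scene inset shows the lever up, but the rockers are too coarse to judge. I compare top views before and after, enlarged.

```bash
python3 - <<'E'
from h import *
t=bot.grab_frame("top")["pixels"]; g=bot.grab_frame("scene")["pixels"]
a=cv2.imread("pics/top0.png"); b=cv2.imread("pics/scene0.png")
f=lambda i,x,y:cv2.convertScaleAbs(cv2.resize(i[y:y+45,x:x+60],(400,300),interpolation=cv2.INTER_CUBIC),alpha=2)
cv2.imwrite("pics/cmp.png",np.vstack([np.hstack([f(a,312,227),f(t,312,227)]),np.hstack([f(b,260,138),f(g,260,138)])]))
E
```

```text
(no output)
```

View pics/cmp.png

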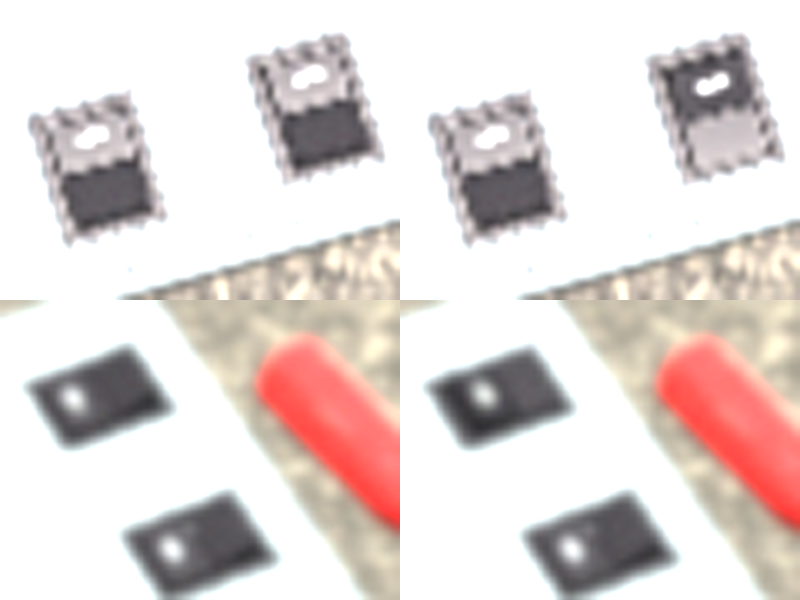

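The right rocker has flipped (its light and dark halves are swapped) and the left one is unchanged. I hand in.

```bash
python3 -c "
from h import *
print(bot.get_state()['ft_force']); print(bot.hand_in())"
```

```text
[-0.66735195 -0.19643607 -0.18536162]
the job is handed in; nothing more can be done
None
```

The job is done and handed in, about 12 s into the 48 s limit; the hand-in gave no verdict.

1. **Trip test:** I pressed the test key about 4.5 mm down. The scene camera then showed the lever leaning to the front (off).
2. **Lever back up:** I pushed it rearward to its stop, where the force rose to about 10 N with no further travel. After I let go it stayed up. The wrist-camera point matched the "on" position within 2 mm, and the last scene picture still shows it up.
3. **Outlet:** The tester is the larger black one, in the right socket, so I pressed the front end of the right rocker. Before-and-after top views show the right rocker flipped and the left one unchanged.

**Last checks:** The tester, cap and tools are within 2 to 4 pixels of where they were found at the start, about the spread of the detector. The gripper is clear of everything, with a wrist force under 1 N.

**Disagreements:** The first estimates of the unit's angle ranged from 0.11 to 0.18 rad. I settled on 0.13 rad, using corners read from the pictures. In the final scene picture the lever detector also put a false hit on the tape roll, which I ignored.

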